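# Set up a weak disk drive for cooled imaging

## Task

Set up the weak disk drive for imaging: lay it gently, label up and without dropping it, in the large seat of the metal cradle with its connector end toward the small seat; then set the finned heat sink centred and lengthways on top of the drive, and then the fan on top of the heat sink, between its two end clips. Lay the adapter flat in the small seat behind the drive, with its plug facing the drive (at any point in the work). Leave the brush, the dish and the cup where they are.

Things in the scene. Friction and masses are not known exactly. Their poses are not given: they have to be found in the camera images.
- cradle: Fixed aluminium plate, 216x104 mm, top 8 mm up. Origin: bench level under the large seat's centre; +x leads to the small seat, centred 99 mm along +x. Both seats have rubber rests 12 mm above the bench and upright tabs to 25 mm, bent outward on top. Large seat: 112 mm along x by 82 mm across between tabs. Small seat: side tabs 54 mm apart (x 124 to 138), stop at x 142; open toward the large seat.
- drive: Loose closed 2.5 inch disk drive, black base, silver lid with a white label; 70 (x) x 100 (y) x 8 mm, corner screws a little higher, about 100 g. Origin: centre of its underside, z up. The connector is in the short end at its own -y (label end); the lid's round bulge is toward +y. In its seat its -y points along the cradle's +x.
- drive_connector (a point): Point at the middle of the drive's connector end, at its own y = -50 mm, 4 mm above its underside.
- heat_sink: Loose aluminium heat sink, 56 (x) x 82 (y) x 20 mm to the fin tops, fins along y, about 160 g. Origin: centre of its underside, z up. Two steel clips across it stand 12 mm above the fins, their inner faces 60 mm apart along y; the fan stands on the fins between them. On the drive its y lies along the drive's y, either way round.
- fan: Loose black square cooling fan, 50x50x15 mm, with grey blades and hub disc, about 60 g. Origin: centre of its underside, z up, x and y square to its sides. May be turned by any quarter turn.
- adapter: Loose black plastic drive adapter with a small green lamp, 42 (x) x 74 (y) x 16 mm, about 50 g. Origin: centre of its underside, z up. Its narrower plug sticks out at its own +y end; the body is from y = -37 to +31 mm. In its seat its +y points along the cradle's -x.
- adapter_plug (a point): Tip of the adapter's plug, at its own y = +37 mm, 8 mm above its underside.
- brush: Loose dark cleaning brush, 20x123x9 mm, lying on the right in front of the microscope; origin: centre of its underside. To be left alone. The fixed microscope behind it is 0.5 m tall (x from 0.5 to 0.8 m, y from -0.18 to 0.08 m); the arm's wrist must stay clear of it.
- dish: Loose clear round dish, 61 mm across, 13 mm high, right of the brush; origin: centre of its underside. To be left alone.
- cup: Loose small translucent square parts cup, 35x35x24 mm, behind the cradle; origin: centre of its underside. To be left alone.
Not all that is in view belongs to the job. Of the things shaped like the heat_sink, the aluminium one is meant.

How it is judged:
By the outcome, as a careful person would: the job done as asked, in the order asked, and still so for the second after the job is handed in, with the robot touching nothing.
It also fails if it takes over 96 s, if anything falls off the work surface, if the arm or the gripper's body presses on something with over 40 N, if the wrist force passes 120 N, or if a joint passes its speed limit or range.

## Robot

A 6-joint arm with a two-finger parallel gripper is mounted at the origin on a cart in front of the work surface, level with it; the furniture and walls round the work are solid. World frame = base frame: x ahead of the robot, y to its left, z up, the work surface at z = 0. Lengths are in m, angles in rad, forces in N, time in s.
With the tool pointing down it reaches from about 0.35 to 0.875 m from the base axis. Payload 15.5 kg.
Tool frame: the origin (TCP) lies on the mounting face of the last link; the fingertips stand 173 mm ahead of it and the grasp point (between the pads) lies 155 mm ahead of it; z points along the fingers, y is the line along which they close (so a half turn about z gives the same grasp; the last joint's range is limited). The gripper opens to 85 mm and grips with 20 to 120 N. Pads are 22 mm wide; open, the fingers measure 114 mm over their backs; the gripper's body (76 mm by 85 mm) begins 54 mm behind the grasp point. The pads swing forward as they close: fully open they stand 13 mm farther back than shut.
Start: joints at [1.131, 0.494, 1.345, -0, 1.302, -0.096], TCP at [0.211, 0.588, 0.405] pointing down, gripper open.
Joint ranges: [-2.91, 2.91], [-0.82, 2.16], [0.22, 2.67], [-1.22, 4.37], [0.12, 2.79], [-3.08, 3.08]. Speed limits (rad/s): [1.89, 1.89, 2.57, 3.01, 3.01, 3.01].

## Interface

Orientations are given as [roll, pitch, yaw] about the fixed x, y, z axes, in that order (R = Rz(yaw) Ry(pitch) Rx(roll)).
In Python, from plant import monitor, vision, env gives the robot as it stands. The module is installed in compiled form; this text tells all that it offers.
- The arm moves only by the tool drive_tool, never from a script. Its argument "moves" is a list of rows, each a list of 7 numbers: the shift along the world's x, y, z in units of 25 mm (1.0 is 25 mm), then the turn, a rotation vector about the world's x, y, z in rad, then the opening, from 0 (shut) to 1 (fully open). In form: [[x, y, z, ax, ay, az, jaw], ...]. A call has 1 to 12 rows; each row shifts and turns the commanded pose from where the row before left it; what a row does not reach is not made up. A row lasts 1/12 s, in which the tool goes at most 41.7 mm and 7.16 degrees, less where a joint would pass 70% of its speed; a pose out of reach is approached as far as the arm can. A call is refused whole if a number of a shift passes 1 or a number of a turn 0.125, either way. A call with a gripper value outside its range is refused whole. The fingers move at their own pace and stop on an object; the grip force is fixed at half the most. Time passes only in rows, so rows that do not move let the fingers close. It gives the time, the measured TCP pose, the force, the opening and the grip force at its end, in the units of the state.
- monitor.read_state(): the state, without advancing time (a new reading comes with each control period).
- vision.capture(name): name is "side" or "top" or "wrist"; returns (picture, depth): 384x512x3 uint8, red, green, blue; 384x512 float32, m along the optical axis (not along the pixel's ray), 0 where there is no reading.
- vision.camera_model(name): a dict with "intrinsics" (3x3 intrinsics, pixels), "dist_coeffs" ([k1, k2, p1, p2, k3] as OpenCV has them; the pictures are not rectified), "world_to_cam" (4x4, takes a point from world to camera coordinates). Camera axes: x right, y down, z forward; pixel columns grow to the right and rows downward; lengths in m; the calibration is good to about 2 mm. A picture is of the moment at which its call begins: read the wrist's pose just before it. camera_model takes no time and is no camera call; for the wrist camera it gives the pose at the moment of the call.
- env.sign_off(): hands the job in; it is judged then, once.
Trained networks look in the newest picture that a camera, given by its name, has taken for a name from the list of things; names that differ only in an ending like _2 or _b are one class to them, and where a whole thing is asked for, a point or a joint stands for the part that bears it (a point fixed in the world has none). Each returns a list of dicts, best first, with "confidence" (0 to 1); they miss things now and then, are a little off and sometimes report something else, mostly with a low value. They report only what shows in the picture. A call takes as long as a camera call. They do not tell look-alikes from the thing itself.
- vision.outline_of(camera, thing): "mask" (384x512 bool, what is visible of it) and "centre" ([column, row] in pixels, amid what is visible of it).
The state is a dict: "t": time; "joints": joint angles; "qd": joint speeds; "effort": joint torques, N m; "tcp_pos": TCP position; "tool_rot": TCP orientation; "ft_force": force on the tool from outside, world axes, zero at the start; "wrist_torque": the same for the moment, N m; "grip_width": finger opening in m; "grasp_force": force on a finger pad.
Only numpy, scipy, OpenCV 4.12 (cv2) and the standard library are available. Lean on these libraries where they do the work, as an engineer would, in place of code of your own. Each camera call takes 0.05 s, during which the arm holds its last target. There are 200 camera calls.

## Working session

There is one attempt and no reset: what is moved stays moved. The work goes in short steps, Python scripts to look and compute and a tool call to move; the robot and the scene stay as the last step left them, time stands still between calls to the robot, and variables do not carry over. Pictures are saved under pics/ and viewed, at most 15 in all, crops included, and the job is handed in when it is done.

Besides the shell and the picture viewer there is one more tool, called after ">>>" as a command line: name --pt "numbers of a row" for each row, then --argument value for the rest. drive_tool: Moves the arm, as the interface text tells. Its arguments: {"type":"object","properties":{"moves":{"type":"array","items":{"type":"array","items":{"type":"number"}}}},"required":["moves"]}

```bash
mkdir -p pics; cat > h.py <<'E'
import numpy as np, cv2
from plant import monitor, vision, env
from scipy.spatial.transform import Rotation as R
def cap(n, name=None):
    p,d=vision.capture(n)
    if name: cv2.imwrite(f'pics/{name}.png',p[:,:,::-1])
    return p,d
def world(n,px,depth,cm=None):
    cm=cm or vision.camera_model(n); px=np.atleast_2d(px).astype(float)
    K=np.array(cm['intrinsics']); D=np.array(cm['dist_coeffs'])
    u=cv2.undistortPoints(px[:,None],K,D)[:,0]
    d=np.atleast_1d(depth)[:,None]
    c=np.hstack([u*d,d]); T=np.linalg.inv(np.array(cm['world_to_cam']))
    return c@T[:3,:3].T+T[:3,3]
def cloud(n,d,mask,cm=None):
    m=mask&(d>0); v,u=np.nonzero(m)
    return world(n,np.c_[u,v],d[m],cm)
def rect(P):
    r=cv2.minAreaRect((P[:,:2]*1000).astype(np.float32)); return r
E
python3 - <<'E'
from h import *
s=monitor.read_state(); print(s)
for n in ['side','top','wrist']:
    p,d=cap(n,n+'0'); print(n,vision.camera_model(n)['world_to_cam'])
p,d=cap('top')
for t in ['cradle','drive','heat_sink','fan','adapter','brush','dish','cup']:
    for o in vision.outline_of('top',t)[:3]:
        P=cloud('top',d,o['mask'])
        print(t,round(o['confidence'],2),np.round(o['centre']),np.round(np.median(P,0),3) if len(P) else '',np.round(np.percentile(P[:,2],[5,95]),3), [np.round(q,1) for q in rect(P)])
E
```

```text
{'t': 0.0, 'joints': array([ 1.13048077e+00,  4.94174526e-01,  1.34613927e+00, -1.02156207e-06,
        1.30250829e+00, -9.54835725e-02]), 'qd': array([-0.00011885, -0.00166554,  0.00090706, -0.00029312, -0.00162304,
       -0.00137554]), 'effort': array([-4.19070624e-03, -8.82153726e+01, -3.83849430e+01, -4.25209091e-04,
        1.02706210e-02, -4.76965079e-05]), 'tcp_pos': array([0.21119534, 0.58807159, 0.40410275]), 'tool_rot': array([-3.14036873e+00, -1.16231760e-04,  2.79676087e+00]), 'ft_force': array([-0.3095332 ,  0.14357663,  0.06711932]), 'wrist_torque': array([-0.02233581, -0.0163941 , -0.04421395]), 'grasp_force': 0.0, 'grip_width': 0.08524134105325001}
side [[-0.86106194 -0.50821252  0.01709866  0.54883979]
 [-0.23116114  0.36126199 -0.90335724  0.15888691]
 [ 0.45292036 -0.78179909 -0.42854794  1.48774399]
 [ 0.          0.          0.          1.        ]]
top [[-0.00302726 -0.99989509  0.01416478  0.06002357]
 [-0.99806125  0.00214053 -0.06220255  0.58180427]
 [ 0.0621657  -0.01432562 -0.99796303  1.17146946]
 [ 0.          0.          0.          1.        ]]
wrist [
[... 426 characters left out ...]
192 0.009] [0.002 0.026] [array([785.1, 192. ]), array([83. , 56.2]), np.float64(3.5)]
fan 0.65 [211. 157.] [0.667 0.201 0.011] [-0.002  0.016] [array([665.6, 199.4]), array([49.5, 53.2]), np.float64(76.0)]
adapter 0.77 [140. 183.] [0.587 0.394 0.014] [0.    0.018] [array([586.5, 396.3]), array([73.2, 46.2]), np.float64(41.2)]
brush 0.59 [351. 236.] [ 0.432 -0.195  0.007] [0.003 0.011] [array([ 432.7, -182. ]), array([ 17.4, 117.9]), np.float64(3.4)]
dish 0.91 [389. 226.] [ 0.459 -0.318  0.002] [-0.003  0.012] [array([ 457.9, -316.2]), array([59. , 54.2]), np.float64(89.8)]
cup 0.61 [174. 145.] [0.693 0.306 0.004] [-0.002  0.023] [array([690.5, 304.5]), array([34.6, 35. ]), np.float64(14.6)]
```

```bash
python3 - <<'E'
import cv2
t=cv2.imread('pics/top0.png'); 
cv2.imwrite('pics/top0c.png',cv2.resize(t[80:320,90:410],None,fx=2.5,fy=2.5,interpolation=cv2.INTER_CUBIC))
E
```

```text
(no output)
```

View pics/top0c.png

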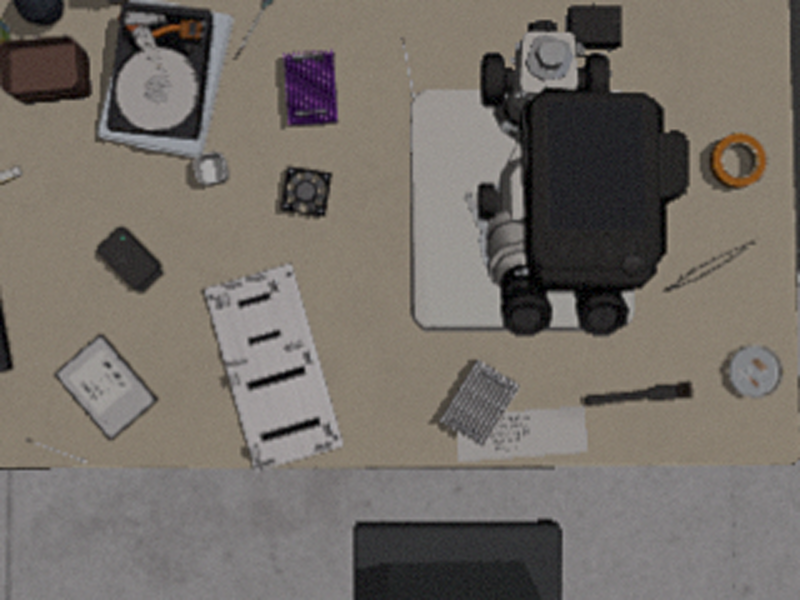

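View pics/side0.png

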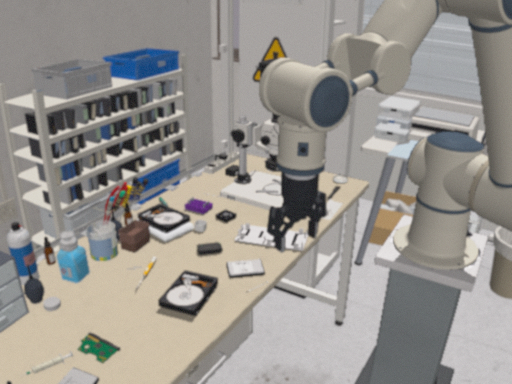

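The top crop shows two heat-sink shapes: purple at crop (310,88), which is the decoy, and aluminium at (480,400), which is the target. For drives, the closed one with a white label is at (105,385), and the open ones at (160,80) and elsewhere are decoys. The cradle is at (275,365) with its large seat nearest the robot. The fan is at (305,190) and the adapter at (130,260).

Next I move the wrist over the drive and cradle for a close check.

>>> drive_tool --pt "0.9 -0.9 0 0 0 0 1" --pt "0.9 -0.9 0 0 0 0 1" --pt "0.9 -0.9 0 0 0 0 1" --pt "0.9 -0.9 0 0 0 0 1" --pt "0.9 -0.9 0 0 0 0 1" --pt "0.9 -0.9 0 0 0 0 1" --pt "0.9 -0.9 0 0 0 0 1" --pt "0.9 -0.9 0 0 0 0 1" --pt "0.9 -0.9 0 0 0 0 1" --pt "0.9 -0.9 0 0 0 0 1" --pt "0 0 0 0 0 0 1"

```text
t: 1.52
tcp_pos: [0.4395, 0.36, 0.4048]
tool_rot: [-3.141, 0.002, 2.794]
ft_force: [0.3, -0.6, -0.9]
grip_width: 0.0854
grasp_force: 0.0
```

```bash
python3 - <<'E'
from h import *
s=monitor.read_state(); print(s['t'],s['tcp_pos'],s['tool_rot'])
cm=vision.camera_model('wrist'); p,d=cap('wrist')
np.savez('w1.npz',p=p,d=d,**{k:np.array(v) for k,v in cm.items()})
print(cm['intrinsics'])
cv2.imwrite('pics/w1.png',cv2.resize(p[:,:,::-1],(800,600)))
for t in ['cradle','drive','adapter','fan','cup']:
    for o in vision.outline_of('wrist',t)[:2]:
        P=cloud('wrist',d,o['mask'],cm)
        print(t,round(o['confidence'],2),np.round(o['centre']),np.round(np.median(P,0),3),np.round(np.percentile(P[:,2],[5,95]),3), [np.round(q,1) for q in rect(P)])
E
```

```text
1.5167 [0.43951176 0.36003877 0.40478176] [-3.14143863e+00  1.61508013e-03  2.79360694e+00]
[[338.9607785    0.         256.89933442]
 [  0.         338.9607785  189.09255395]
 [  0.           0.           1.        ]]
cradle 0.89 [158. 204.] [0.455 0.235 0.009] [0.007 0.019] [array([465.6, 232.9]), array([217.8, 112.5]), np.float64(17.8)]
drive 0.98 [313. 136.] [0.44  0.423 0.01 ] [0.008 0.011] [array([444.3, 424.6]), array([104.8,  73.4]), np.float64(41.2)]
adapter 0.83 [326. 258.] [0.582 0.396 0.016] [0.009 0.018] [array([588.6, 393.6]), array([73.4, 49.4]), np.float64(44.9)]
fan 0.7 [198. 346.] [0.658 0.198 0.012] [0.002 0.016] [array([551.3, 251.1]), array([ 63.6, 312.6]), np.float64(63.9)]
cup 0.8 [281. 340.] [0.693 0.304 0.013] [0.002 0.024] [array([689.6, 305.2]), array([35. , 35.3]), np.float64(11.1)]
```

View pics/w1.png

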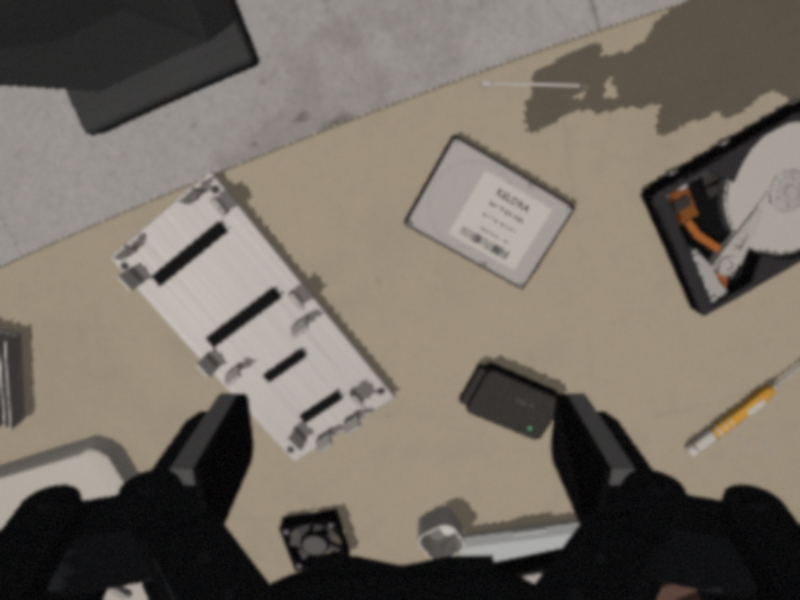

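The wrist view shows the closed drive at (490,210) with its label end toward the lower right. The adapter is at (515,400) with its plug at the left end and lamp at the right. The cradle is at (250,315): the large seat has its bars at (190,253) and (243,317), the small seat at (285,365) and (321,405). The fan is at (315,535).

```bash
python3 - <<'E'
from h import *
z=np.load('w1.npz'); p,d=z['p'],z['d']; cm={k:z[k] for k in ['intrinsics','dist_coeffs','world_to_cam']}
g=p.max(2)
out={}
for t in ['cradle','drive','adapter','fan']:
    out[t]=vision.outline_of('wrist',t)[0]['mask']
np.savez('m1.npz',**out)
def onplane(mask,h):
    v,u=np.nonzero(mask); px=np.c_[u,v]
    a=world('wrist',px,np.ones(len(px)),cm); c=np.linalg.inv(cm['world_to_cam'])[:3,3]
    r=a-c; return c+r*((h-c[2])/r[:,2])[:,None]
# cradle bars
m=cv2.morphologyEx(out['cradle'].astype(np.uint8),cv2.MORPH_CLOSE,np.ones((9,9)))>0
n,l,st,ce=cv2.connectedComponentsWithStats(((g<60)&m).astype(np.uint8))
for i in range(1,n):
    if st[i,4]>60:
        P=onplane(l==i,.012); r=rect(P); print('bar',st[i,4],ce[i].round(1),[np.round(q,1) for q in r], 'depthz',np.round(np.median(cloud('wrist',d,l==i,cm)[:,2]),4))
for t,h,w in [('drive',.008,.003),('adapter',.016,.003)]:
    mm=out[t]
    P=cloud('wrist',d,mm,cm); zt=np.median(P[:,2])
    P2=onplane(mm,h); r=rect(P2); print(t,zt,[np.round(q,1) for q in r],'mean',P2.mean(0).round(4), 'depth mean',P.mean(0).round(4))
# table height
q=cloud('wrist',d,np.ones_like(g,bool),cm); s=q[(abs(q[:,2])<.02)&(q[:,0]>.4)]; print('table',np.median(s[:,2]))
E
python3 - <<'E'
import cv2,numpy as np
p=cv2.imread('pics/w1.png')
c=np.hstack([cv2.resize(p[170:470,100:400],(400,400)),cv2.resize(p[120:420,390:690],(400,400))])
cv2.imwrite('pics/w1c.png',c)
E
```

```text
bar 368 [121.1 161.7] [array([394.9, 214.1]), array([ 7.6, 65.9]), np.float64(16.2)] depthz 0.0124
bar 329 [155.9 202.3] [array([452.2, 230.7]), array([ 7.3, 66. ]), np.float64(16.1)] depthz 0.0123
bar 123 [181.9 233.3] [array([498., 244.]), array([ 5.4, 35.9]), np.float64(16.2)] depthz 0.0123
bar 123 [205.  259.8] [array([540.2, 256. ]), array([ 5.4, 36. ]), np.float64(16.4)] depthz 0.0124
drive 0.009888855723754558 [array([442.7, 423.8]), array([102.6,  72. ]), np.float64(41.3)] mean [0.4412 0.4232 0.008 ] depth mean [0.4408 0.423  0.0097]
adapter 0.016332071085219585 [array([583.6, 396.7]), array([75.8, 46.7]), np.float64(43.5)] mean [0.5825 0.396  0.016 ] depth mean [0.5828 0.396  0.0154]
table 0.0010410022465123236
```

View pics/w1c.png

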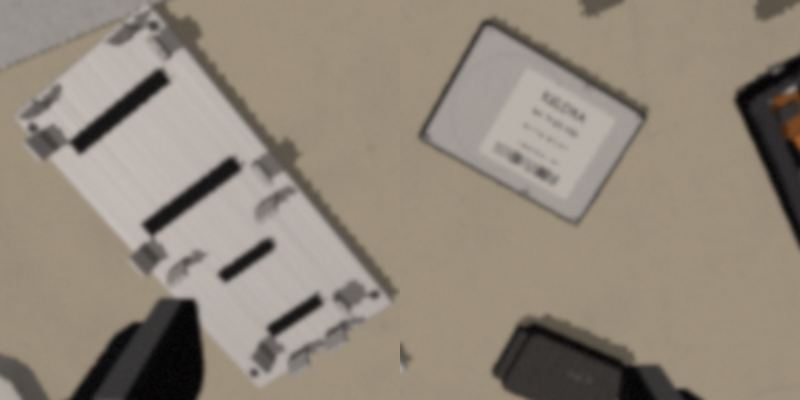

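Cradle yaw is 16.1°, with the large seat centre at (0.4236, 0.2224) and the small seat at (0.519, 0.250). The drive is at about (0.442, 0.4235) with its connector direction at +41.3°, so it needs a −25.2° turn. I'll go above it now.

>>> drive_tool --pt "0.01 0.254 -0.6 0 0 0.1068 1" --pt "0.01 0.254 -0.6 0 0 0.1068 1" --pt "0.01 0.254 -0.6 0 0 0.1068 1" --pt "0.01 0.254 -0.6 0 0 0.1068 1" --pt "0.01 0.254 -0.6 0 0 0.1068 1" --pt "0.01 0.254 -0.6 0 0 0.1068 1" --pt "0.01 0.254 -0.6 0 0 0.1068 1" --pt "0.01 0.254 -0.6 0 0 0.1068 1" --pt "0.01 0.254 -0.6 0 0 0.1068 1" --pt "0.01 0.254 -0.6 0 0 0.1068 1" --pt "0 0 0 0 0 0 1" --pt "0 0 0 0 0 0 1"

```text
t: 3.02
tcp_pos: [0.4384, 0.4269, 0.2543]
tool_rot: [3.142, -0.001, -2.421]
ft_force: [-0.2, -0.2, 0.2]
grip_width: 0.0851
grasp_force: 0.0
```

```bash
cat >> h.py <<'E'
def onplane(n,mask,h,cm):
    v,u=np.nonzero(mask); px=np.c_[u,v]
    a=world(n,px,np.ones(len(px)),cm); c=np.linalg.inv(np.array(cm['world_to_cam']))[:3,3]
    r=a-c; return c+r*((h-c[2])/r[:,2])[:,None]
def look(t,h,name=None,n='wrist',zmin=None):
    s=monitor.read_state(); cm=vision.camera_model(n); p,d=vision.capture(n)
    print(round(s['t'],2),s['tcp_pos'].round(4),'yaw',np.degrees(s['tool_rot'][2]).round(2),'closing line',(np.degrees(s['tool_rot'][2])+90)%180)
    if name: cv2.imwrite(f'pics/{name}.png',p[:,:,::-1])
    for o in vision.outline_of(n,t)[:3]:
        m=o['mask']; P=cloud(n,d,m,cm); Q=onplane(n,m,h,cm)
        print(t,round(o['confidence'],2),np.round(o['centre']),'onplane',[np.round(q,1) for q in rect(Q)],'mean',Q.mean(0).round(4))
        if zmin is not None:
            T=P[(P[:,2]>zmin)&(P[:,2]<h+.015)]; print('  cloud top',[np.round(q,1) for q in rect(T)],T.mean(0).round(4),np.median(T[:,2]).round(4))
    return p,d,cm
E
python3 -c "
from h import *
look('drive',.008,'w2',zmin=.006)"
```

```text
3.02 [0.4384 0.4269 0.2543] yaw -138.71 closing line 131.2887979655702
drive 0.68 [248. 197.] onplane [array([442.6, 423.4]), array([102.2,  70.7]), np.float64(41.0)] mean [0.44  0.421 0.008]
  cloud top [array([443. , 423.7]), array([100.6,  69.6]), np.float64(41.0)] [0.4397 0.4209 0.0099] 0.0099
```

View pics/w2.png

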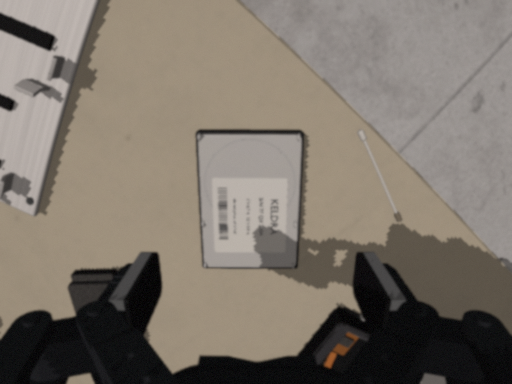

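The drive is centred between the fingers with its label end toward the wrist, at pixel (250,198). I'm descending.

>>> drive_tool --pt "0.06 -0.044 -0.6 0 0 0 1" --pt "0.06 -0.044 -0.6 0 0 0 1" --pt "0.056 -0.044 -0.6 0 0 0 1" --pt "0 0 -0.6 0 0 0 1" --pt "0 0 -0.5 0 0 0 1" --pt "0 0 -0.25 0 0 0 1" --pt "0 0 -0.15 0 0 0 1" --pt "0 0 -0.1 0 0 0 1" --pt "0 0 0 0 0 0 1"

```text
t: 3.87
tcp_pos: [0.4432, 0.4235, 0.1698]
tool_rot: [-3.142, 0.0, -2.419]
ft_force: [0.3, -0.1, -0.3]
grip_width: 0.0849
grasp_force: 0.0
```

```bash
python3 -c "
from h import *
s=monitor.read_state();print(s['tcp_pos'],s['ft_force'])
p,d=cap('side'); cv2.imwrite('pics/s3.png',cv2.resize(p[180:320,150:330,::-1],(720,560),interpolation=2))"
```

```text
[0.44323811 0.42347051 0.16984024] [ 0.29789747 -0.14592087 -0.31750922]
```

View pics/s3.png

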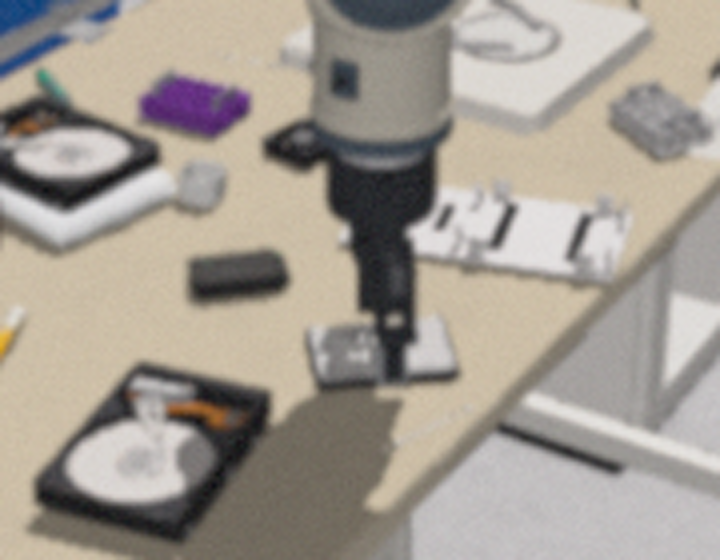

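The fingers straddle the drive without contact. I'll go 3 mm lower and close.

>>> drive_tool --pt "0 0 -0.12 0 0 0 1" --pt "0 0 0 0 0 0 0.5" --pt "0 0 0 0 0 0 0.5" --pt "0 0 0 0 0 0 0.5" --pt "0 0 0 0 0 0 0.5" --pt "0 0 0 0 0 0 0.5" --pt "0 0 0 0 0 0 0.5"

```text
t: 4.5
tcp_pos: [0.4432, 0.4234, 0.1673]
tool_rot: [-3.142, 0.0, -2.418]
ft_force: [-2.0, -0.5, 8.0]
grip_width: 0.0678
grasp_force: 65.5
```

>>> drive_tool --pt "0 0 0.3 0 0 0 0.5" --pt "0 0 0.8 0 0 0 0.5" --pt "0 0 1 0 0 0 0.5" --pt "-0.087 -0.893 0 0 0 -0.0492 0.5" --pt "-0.087 -0.893 0 0 0 -0.0492 0.5" --pt "-0.087 -0.893 0 0 0 -0.0492 0.5" --pt "-0.087 -0.893 0 0 0 -0.0492 0.5" --pt "-0.087 -0.893 0 0 0 -0.0492 0.5" --pt "-0.087 -0.893 0 0 0 -0.0492 0.5" --pt "-0.087 -0.893 0 0 0 -0.0492 0.5" --pt "-0.087 -0.893 0 0 0 -0.0492 0.5" --pt "-0.087 -0.893 0 0 0 -0.0492 0.5"

```text
t: 5.5
tcp_pos: [0.4234, 0.2216, 0.2197]
tool_rot: [3.142, 0.001, -2.863]
ft_force: [-1.0, -0.3, -0.2]
grip_width: 0.0676
grasp_force: 68.0
```

>>> drive_tool --pt "0 0 0 0 0 0 0.5" --pt "0 0 0 0 0 0 0.5"

```text
t: 5.67
tcp_pos: [0.4237, 0.2217, 0.2197]
tool_rot: [3.142, 0.0, -2.863]
ft_force: [0.2, 0.3, -0.9]
grip_width: 0.0678
grasp_force: 68.0
```

```bash
python3 -c "
from h import *
p,d,cm=look('drive',.060,'w4',zmin=.04)"
```

```text
5.67 [0.4237 0.2217 0.2197] yaw -164.03 closing line 105.97263670086252
drive 0.93 [257. 251.] onplane [array([424. , 221.5]), array([103.6,  70.4]), np.float64(15.7)] mean [0.4172 0.2195 0.06  ]
  cloud top [array([424. , 221.3]), array([100.7,  70.4]), np.float64(15.9)] [0.4161 0.2191 0.0621] 0.0622
```

View pics/w4.png

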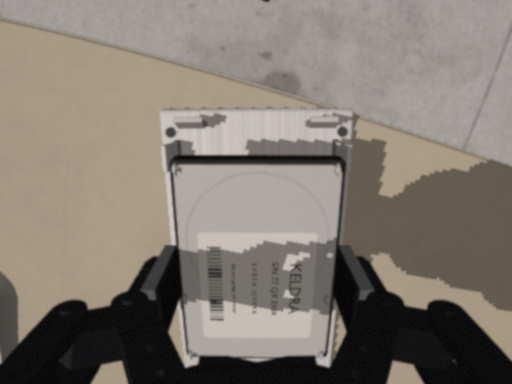

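The drive is held level over the large seat, with its connector end toward the small seat. I'm lowering it slowly.

>>> drive_tool --pt "-0.01 0.03 -0.4 0 0 0 0.5" --pt "0 0 -0.4 0 0 0 0.5" --pt "0 0 -0.4 0 0 0 0.5" --pt "0 0 -0.2 0 0 0 0.5" --pt "0 0 -0.08 0 0 0 0.5" --pt "0 0 -0.03 0 0 0 0.5" --pt "0 0 0 0 0 0 0.5"

```text
t: 6.35
tcp_pos: [0.4234, 0.2234, 0.1814]
tool_rot: [-3.142, -0.0, -2.861]
ft_force: [-0.3, 0.5, -0.1]
grip_width: 0.0675
grasp_force: 68.1
```

>>> drive_tool --pt "0 0 -0.03 0 0 0 0.5" --pt "0 0 -0.03 0 0 0 0.5" --pt "0 0 0 0 0 0 0.5"

```text
t: 6.6
tcp_pos: [0.4234, 0.2233, 0.1801]
tool_rot: [3.142, 0.0, -2.861]
ft_force: [-0.5, 0.5, -1.4]
grip_width: 0.0679
grasp_force: 68.1
```

>>> drive_tool --pt "0 0 -0.02 0 0 0 0.5" --pt "0 0 -0.02 0 0 0 0.5" --pt "0 0 0 0 0 0 0.5"

```text
t: 6.85
tcp_pos: [0.4234, 0.2232, 0.1793]
tool_rot: [-3.142, 0.001, -2.861]
ft_force: [-0.7, -1.4, 9.6]
grip_width: 0.0677
grasp_force: 69.2
```

>>> drive_tool --pt "0 0 0 0 0 0 1" --pt "0 0 0 0 0 0 1" --pt "0 0 0 0 0 0 1" --pt "0 0 0 0 0 0 1" --pt "0 0 0.4 0 0 0 1" --pt "0 0 0.9 0 0 0 1" --pt "0 0 1 0 0 0 1" --pt "0 0 1 0 0 0 1" --pt "0 -0.5 1 0 0 0 1" --pt "0 -1 0.5 0 0 0 1" --pt "0 -1 0 0 0 0 1" --pt "0 -1 0 0 0 0 1"

```text
t: 7.85
tcp_pos: [0.4232, 0.135, 0.3005]
tool_rot: [-3.141, 0.003, -2.86]
ft_force: [1.3, 0.6, 0.4]
grip_width: 0.0854
grasp_force: 0.0
```

>>> drive_tool --pt "0 -1 0 0 0 0 1" --pt "0 -1 0 0 0 0 1" --pt "0 -1 0 0 0 0 1" --pt "0 -0.5 0 0 0 0 1" --pt "0 0 0 0 0 0 1" --pt "0 0 0 0 0 0 1"

```text
t: 8.35
tcp_pos: [0.4233, 0.0479, 0.2994]
tool_rot: [-3.142, 0.0, -2.863]
ft_force: [0.1, 0.1, -0.5]
grip_width: 0.0856
grasp_force: 0.0
```

```bash
python3 -c "
from h import *
p,d,cm=look('heat_sink',.020,'w5',zmin=.012)
o=vision.outline_of('wrist','drive')
for q in o[:1]: print('drive',[np.round(x,1) for x in rect(onplane('wrist',q['mask'],.021,cm))])"
```

```text
8.35 [0.4233 0.0479 0.2994] yaw -164.03 closing line 105.96754046982738
heat_sink 0.88 [199. 165.] onplane [array([4.225e+02, 3.000e-01]), array([56.6, 83.8]), np.float64(57.8)] mean [0.4202 0.0011 0.02  ]
  cloud top [array([ 4.235e+02, -2.000e-01]), array([56.8, 81.1]), np.float64(57.7)] [0.4237 0.0021 0.0209] 0.0205
drive [array([423.2, 220.4]), array([101.8,  74. ]), np.float64(16.1)]
```

View pics/w5.png

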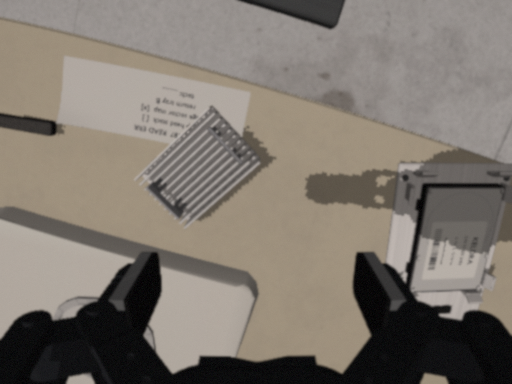

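The aluminium heat sink is at (199,165) in the wrist view, with fins lengthways and dark clips at both ends. The seated drive at right looks straight. The grasp needs a −48.2° turn.

>>> drive_tool --pt "0 -0.24 -0.2 0 0 -0.105 1" --pt "0 -0.24 -0.2 0 0 -0.105 1" --pt "0 -0.24 -0.2 0 0 -0.105 1" --pt "0 -0.24 -0.2 0 0 -0.105 1" --pt "0 -0.24 -0.2 0 0 -0.105 1" --pt "0 -0.24 -0.2 0 0 -0.105 1" --pt "0 -0.24 -0.2 0 0 -0.105 1" --pt "0 -0.24 -0.2 0 0 -0.105 1" --pt "0 0 0 0 0 0 1" --pt "0 0 0 0 0 0 1"

```text
t: 9.33
tcp_pos: [0.4233, 0.0008, 0.2589]
tool_rot: [-3.141, -0.001, 2.586]
ft_force: [0.4, -1.2, 0.2]
grip_width: 0.0852
grasp_force: 0.0
```

```bash
python3 -c "
from h import *
p,d,cm=look('heat_sink',.020,'w6',zmin=.012)"
```

```text
9.33 [0.4233 0.0008 0.2589] yaw 148.15 closing line 58.14735383648599
heat_sink 0.6 [256. 197.] onplane [array([ 4.225e+02, -3.000e-01]), array([56.2, 84.9]), np.float64(57.9)] mean [0.42   0.0016 0.02  ]
  cloud top [array([424. ,  -1.2]), array([56.2, 82.4]), np.float64(57.9)] [ 4.228e-01 -2.000e-04  2.110e-02] 0.0205
```

>>> drive_tool --pt "0 -0.05 -0.6 0 0 0 1" --pt "0 0 -0.8 0 0 0 1" --pt "0 0 -0.8 0 0 0 1" --pt "0 0 -0.6 0 0 0 1" --pt "0 0 -0.4 0 0 0 1" --pt "0 0 -0.16 0 0 0 1" --pt "0 0 0 0 0 0 0.3" --pt "0 0 0 0 0 0 0.3" --pt "0 0 0 0 0 0 0.3" --pt "0 0 0 0 0 0 0.3" --pt "0 0 0 0 0 0 0.3" --pt "0 0 0 0 0 0 0.3"

```text
t: 10.43
tcp_pos: [0.4235, -0.0009, 0.1759]
tool_rot: [3.141, 0.001, 2.583]
ft_force: [-0.8, 2.1, 6.1]
grip_width: 0.054
grasp_force: 62.6
```

>>> drive_tool --pt "0 0 0.56 0 0 0 0.3" --pt "0 0 1 0 0 0 0.3" --pt "0 0 1 0 0 0 0.3" --pt "0 0.99 0 0 0 0.0933 0.3" --pt "0 0.99 0 0 0 0.0933 0.3" --pt "0 0.99 0 0 0 0.0933 0.3" --pt "0 0.99 0 0 0 0.0933 0.3" --pt "0 0.99 0 0 0 0.0933 0.3" --pt "0 0.99 0 0 0 0.0933 0.3" --pt "0 0.99 0 0 0 0.0933 0.3" --pt "0 0.99 0 0 0 0.0933 0.3" --pt "0 0.99 0 0 0 0.0933 0.3"

```text
t: 11.43
tcp_pos: [0.4231, 0.2231, 0.2398]
tool_rot: [3.141, 0.001, -2.856]
ft_force: [0.6, 0.3, -0.4]
grip_width: 0.0544
grasp_force: 64.9
```

>>> drive_tool --pt "0 0 0 0 0 0 0.3" --pt "0 0 0 0 0 0 0.3"

```text
t: 11.6
tcp_pos: [0.4231, 0.2227, 0.2396]
tool_rot: [3.142, 0.001, -2.859]
ft_force: [-0.0, -0.3, -1.3]
grip_width: 0.0542
grasp_force: 64.9
```

```bash
python3 -c "
from h import *
p,d,cm=look('heat_sink',.084,'w7',zmin=.07)
look('drive',.021)
look('drive',.021,n='top',zmin=.01)
"
```

```text
11.6 [0.4231 0.2227 0.2396] yaw -163.82 closing line 106.18055700556928
heat_sink 0.69 [259. 253.] onplane [array([423.1, 222.1]), array([91. , 56.3]), np.float64(16.1)] mean [0.4168 0.2204 0.084 ]
  cloud top [array([423.5, 222.4]), array([82.8, 56.6]), np.float64(15.9)] [0.4201 0.2214 0.0818] 0.0837
11.7 [0.4231 0.2214 0.2394] yaw -164.0 closing line 106.00206776213747
drive 0.62 [258. 152.] onplane [array([384.4, 211.8]), array([21.9, 69.1]), np.float64(15.8)] mean [0.3846 0.2119 0.021 ]
11.8 [0.4233 0.221  0.2392] yaw -164.05 closing line 105.9523860764865
```

View pics/w7.png

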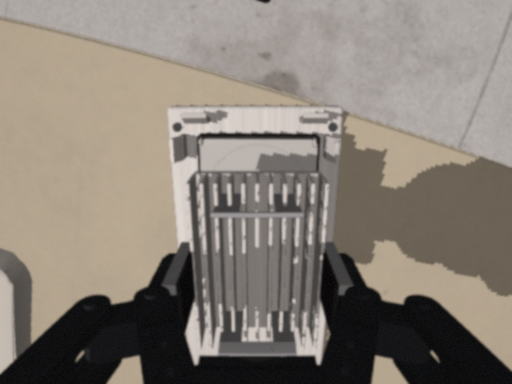

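The heat sink is held lengthways, centred over the seated drive. I'm lowering it.

>>> drive_tool --pt "0 0.05 -0.4 0 0 0 0.3" --pt "0 0 -0.5 0 0 0 0.3" --pt "0 0 -0.4 0 0 0 0.3" --pt "0 0 -0.2 0 0 0 0.3" --pt "0 0 -0.06 0 0 0 0.3" --pt "0 0 -0.04 0 0 0 0.3" --pt "0 0 0 0 0 0 0.3"

```text
t: 12.48
tcp_pos: [0.4234, 0.2229, 0.1989]
tool_rot: [-3.142, -0.0, -2.862]
ft_force: [-0.6, -0.3, -1.2]
grip_width: 0.054
grasp_force: 64.9
```

>>> drive_tool --pt "0 0 -0.03 0 0 0 0.3" --pt "0 0 -0.03 0 0 0 0.3" --pt "0 0 -0.02 0 0 0 0.3" --pt "0 0 0 0 0 0 0.3"

```text
t: 12.82
tcp_pos: [0.4234, 0.223, 0.197]
tool_rot: [3.142, 0.0, -2.861]
ft_force: [-0.3, 0.1, -2.2]
grip_width: 0.0542
grasp_force: 64.9
```

>>> drive_tool --pt "0 0 -0.02 0 0 0 0.3" --pt "0 0 -0.02 0 0 0 0.3" --pt "0 0 0 0 0 0 0.3"

```text
t: 13.07
tcp_pos: [0.4234, 0.223, 0.1959]
tool_rot: [3.142, 0.0, -2.861]
ft_force: [0.3, 0.2, -1.4]
grip_width: 0.0548
grasp_force: 65.0
```

>>> drive_tool --pt "0 0 -0.02 0 0 0 0.3" --pt "0 0 -0.015 0 0 0 0.3" --pt "0 0 0 0 0 0 0.3"

```text
t: 13.32
tcp_pos: [0.4233, 0.223, 0.1958]
tool_rot: [3.142, 0.001, -2.861]
ft_force: [-3.6, -0.6, 22.8]
grip_width: 0.0547
grasp_force: 67.7
```

>>> drive_tool --pt "0 0 0.02 0 0 0 0.3" --pt "0 0 0 0 0 0 1" --pt "0 0 0 0 0 0 1" --pt "0 0 0 0 0 0 1" --pt "0 0 0 0 0 0 1" --pt "0 0 0 0 0 0 1" --pt "0 0 0.4 0 0 0 1" --pt "0 0 0.8 0 0 0 1" --pt "0 0 1 0 0 0 1" --pt "0 0 1 0 0 0 1" --pt "0 0 0.8 0 0 0 1" --pt "0 0 0 0 0 0 1"

```text
t: 14.32
tcp_pos: [0.4241, 0.2233, 0.2987]
tool_rot: [3.141, 0.005, -2.861]
ft_force: [0.9, 1.1, 1.2]
grip_width: 0.0854
grasp_force: 0.0
```

```bash
python3 -c "
from h import *
p,d,cm=look('heat_sink',.040,zmin=.03)
look('drive',.021,zmin=.01)
"
```

```text
14.32 [0.4241 0.2233 0.2987] yaw -163.95 closing line 106.0544635043237
heat_sink 0.81 [255. 184.] onplane [array([422.1, 222.3]), array([84.1, 56.9]), np.float64(16.0)] mean [0.4191 0.2213 0.04  ]
  cloud top [array([423.5, 222.4]), array([81.9, 56.1]), np.float64(16.0)] [0.4219 0.2222 0.0406] 0.0406
heat_sink 0.72 [175. 365.] onplane [array([598.6, 196. ]), array([17.3, 14.6]), np.float64(45.0)] mean [0.6011 0.196  0.04  ]
  cloud top [array([0., 0.]), array([0., 0.]), np.float64(0.0)] [nan nan nan] nan
14.42 [0.4234 0.223  0.2959] yaw -163.95 closing line 106.0511407804608
drive 0.8 [260. 133.] onplane [array([422.7, 222.5]), array([99.8, 69.6]), np.float64(15.9)] mean [0.4021 0.2185 0.021 ]
  cloud top [array([423.3, 222.5]), array([99.5, 70.1]), np.float64(15.8)] [0.402  0.2185 0.0214] 0.0216h.py:32: RuntimeWarning: Mean of empty slice.
  T=P[(P[:,2]>zmin)&(P[:,2]<h+.015)]; print('  cloud top',[np.round(q,1) for q in rect(T)],T.mean(0).round(4),np.median(T[:,2]).round(4))
  ret = um.true_divide(
  return _methods._mean(a, axis=axis, dtype=dtype,
  ret = ret.dtype.type(ret / rcount)
```

The drive and heat sink are at (0.4233, 0.2225) and (0.4235, 0.2224), both at 16°, so the fit is good. Now the fan.

>>> drive_tool --pt "0.97 -0.09 0 0 0 -0.05 1" --pt "0.97 -0.09 0 0 0 -0.05 1" --pt "0.97 -0.09 0 0 0 -0.05 1" --pt "0.97 -0.09 0 0 0 -0.05 1" --pt "0.97 -0.09 0 0 0 -0.05 1" --pt "0.97 -0.09 0 0 0 -0.05 1" --pt "0.97 -0.09 0 0 0 -0.05 1" --pt "0.97 -0.09 0 0 0 -0.05 1" --pt "0.97 -0.09 0 0 0 -0.05 1" --pt "0.97 -0.09 0 0 0 -0.05 1" --pt "0 0 0 0 0 0 1" --pt "0 0 0 0 0 0 1"

```text
t: 15.52
tcp_pos: [0.6664, 0.2001, 0.2934]
tool_rot: [-3.141, -0.002, 2.921]
ft_force: [-0.5, 0.4, -0.8]
grip_width: 0.0855
grasp_force: 0.0
```

```bash
python3 -c "
from h import *
p,d,cm=look('fan',.015,'w8',zmin=.01)
"
```

```text
15.52 [0.6664 0.2001 0.2934] yaw 167.36 closing line 77.35971505331963
fan 0.61 [253. 186.] onplane [array([664.5, 196.2]), array([53. , 54.6]), np.float64(81.2)] mean [0.6638 0.1963 0.015 ]
  cloud top [array([665.3, 196.2]), array([50.7, 50.8]), np.float64(81.5)] [0.6648 0.196  0.0144] 0.0151
```

View pics/w8.png

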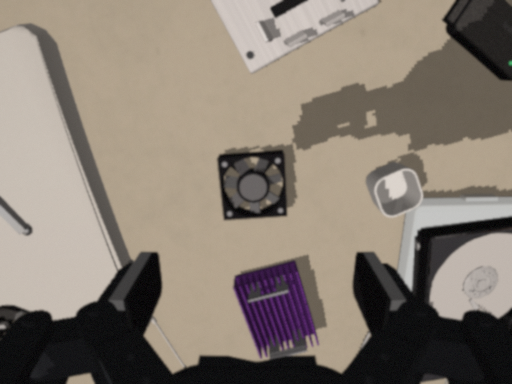

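The fan is at (253,185) in the wrist view, square-on within a few degrees. The purple decoy sits below it, and the cup at (397,190) is clear of the fingers.

>>> drive_tool --pt "-0.03 -0.08 -0.6 0 0 0.035 1" --pt "-0.026 -0.08 -0.8 0 0 0.035 1" --pt "0 0 -0.9 0 0 0 1" --pt "0 0 -0.9 0 0 0 1" --pt "0 0 -0.7 0 0 0 1" --pt "0 0 -0.5 0 0 0 1" --pt "0 0 -0.3 0 0 0 1" --pt "0 0 -0.12 0 0 0 1" --pt "0 0 0 0 0 0 1"

```text
t: 16.37
tcp_pos: [0.6643, 0.1966, 0.1749]
tool_rot: [-3.141, -0.0, 2.992]
ft_force: [-0.0, -0.1, 0.5]
grip_width: 0.0854
grasp_force: 0.0
```

>>> drive_tool --pt "0 0 0 0 0 0 0.4" --pt "0 0 0 0 0 0 0.4" --pt "0 0 0 0 0 0 0.3" --pt "0 0 0 0 0 0 0.3" --pt "0 0 0 0 0 0 0.3" --pt "0 0 0 0 0 0 0.3" --pt "0 0 0 0 0 0 0.3"

```text
t: 16.95
tcp_pos: [0.6647, 0.1966, 0.1763]
tool_rot: [3.141, 0.001, 2.992]
ft_force: [-1.8, -0.9, 9.3]
grip_width: 0.0483
grasp_force: 62.3
```

The upward force suggests the fingertips touch the bench, so I'll regrip 4 mm higher.

>>> drive_tool --pt "0 0 0 0 0 0 0.75" --pt "0 0 0 0 0 0 0.75" --pt "0 0 0.16 0 0 0 0.75" --pt "0 0 0 0 0 0 0.75" --pt "0 0 0 0 0 0 0.3" --pt "0 0 0 0 0 0 0.3" --pt "0 0 0 0 0 0 0.3" --pt "0 0 0 0 0 0 0.3" --pt "0 0 0 0 0 0 0.3"

```text
t: 17.7
tcp_pos: [0.6645, 0.1965, 0.1798]
tool_rot: [3.141, 0.001, 2.992]
ft_force: [-3.0, -1.4, 11.0]
grip_width: 0.0481
grasp_force: 61.1
```

>>> drive_tool --pt "0 0 0.5 0 0 0 0.3" --pt "0 0 1 0 0 0 0.3" --pt "-0.966 0.103 1 0 0 0.0431 0.3" --pt "-0.966 0.103 0.5 0 0 0.0431 0.3" --pt "-0.966 0.103 0 0 0 0.0431 0.3" --pt "-0.966 0.103 0 0 0 0.0431 0.3" --pt "-0.966 0.103 0 0 0 0.0431 0.3" --pt "-0.966 0.103 0 0 0 0.0431 0.3" --pt "-0.966 0.103 0 0 0 0.0431 0.3" --pt "-0.966 0.103 0 0 0 0.0431 0.3" --pt "-0.966 0.103 0 0 0 0.0431 0.3" --pt "-0.966 0.103 0 0 0 0.0431 0.3"

```text
t: 18.7
tcp_pos: [0.4218, 0.2223, 0.2547]
tool_rot: [3.142, 0.001, -2.858]
ft_force: [0.1, 1.1, -0.6]
grip_width: 0.0478
grasp_force: 62.4
```

>>> drive_tool --pt "0 0 -0.5 0 0 0 0.3" --pt "0 0 0 0 0 0 0.3" --pt "0 0 0 0 0 0 0.3"

```text
t: 18.95
tcp_pos: [0.4233, 0.2224, 0.2419]
tool_rot: [-3.142, 0.0, -2.861]
ft_force: [0.2, 0.3, -0.7]
grip_width: 0.0477
grasp_force: 62.4
```

```bash
python3 -W ignore -c "
from h import *
p,d,cm=look('fan',.078,'w9',zmin=.07)
m=np.ones(d.shape,bool); P=cloud('wrist',d,m,cm); 
u=np.array([np.cos(np.radians(16.1)),np.sin(np.radians(16.1))]); q=(P[:,:2]-[.4235,.2224])
x=q@u; y=q@[-u[1],u[0]]
f=(abs(x)<.035)&(abs(y)<.024)&(P[:,2]>.06)&(P[:,2]<.1); print('fan pts x',np.percentile(x[f],[1,99]),'z',np.percentile(P[f,2],[2,50,90]))
"
```

```text
18.95 [0.4233 0.2224 0.2419] yaw -163.9 closing line 106.09796827904259
fan 0.74 [256. 258.] onplane [array([421.6, 221.6]), array([55.8, 50.8]), np.float64(15.8)] mean [0.4205 0.2207 0.078 ]
  cloud top [array([424. , 222.1]), array([51.8, 51.1]), np.float64(16.7)] [0.4228 0.2213 0.0757] 0.0767
fan pts x [-0.02495286  0.02507247] z [0.064427   0.07631986 0.07822558]
```

View pics/w9.png

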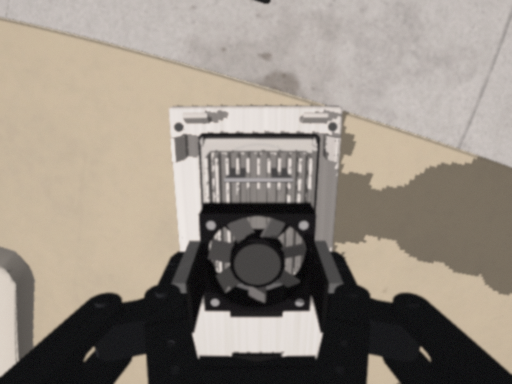

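The fan is held square, centred on the heat sink in x, with about 21 mm to go.

>>> drive_tool --pt "0 0 -0.3 0 0 0 0.3" --pt "0 0 -0.3 0 0 0 0.3" --pt "0 0 -0.1 0 0 0 0.3" --pt "0 0 -0.05 0 0 0 0.3" --pt "0 0 -0.03 0 0 0 0.3" --pt "0 0 0 0 0 0 0.3"

```text
t: 19.55
tcp_pos: [0.4229, 0.2222, 0.2219]
tool_rot: [-3.142, -0.0, -2.861]
ft_force: [0.3, 0.3, -1.0]
grip_width: 0.0475
grasp_force: 62.4
```

>>> drive_tool --pt "0 0 -0.03 0 0 0 0.3" --pt "0 0 -0.02 0 0 0 0.3" --pt "0 0 0 0 0 0 0.3"

```text
t: 19.8
tcp_pos: [0.4229, 0.2222, 0.2209]
tool_rot: [-3.142, 0.0, -2.86]
ft_force: [0.3, -0.4, 0.3]
grip_width: 0.0479
grasp_force: 62.4
```

>>> drive_tool --pt "0 0 -0.02 0 0 0 0.3" --pt "0 0 -0.015 0 0 0 0.3" --pt "0 0 0 0 0 0 0.3"

```text
t: 20.05
tcp_pos: [0.4229, 0.2222, 0.2199]
tool_rot: [-3.142, 0.0, -2.86]
ft_force: [-0.3, 0.1, -0.6]
grip_width: 0.048
grasp_force: 62.4
```

>>> drive_tool --pt "0 0 -0.02 0 0 0 0.3" --pt "0 0 -0.01 0 0 0 0.3" --pt "0 0 0 0 0 0 0.3"

```text
t: 20.3
tcp_pos: [0.4229, 0.2222, 0.2197]
tool_rot: [3.142, 0.001, -2.86]
ft_force: [-2.6, -1.3, 15.6]
grip_width: 0.048
grasp_force: 64.2
```

>>> drive_tool --pt "0 0 0.015 0 0 0 0.3" --pt "0 0 0 0 0 0 0.7" --pt "0 0 0 0 0 0 0.8" --pt "0 0 0 0 0 0 0.9" --pt "0 0 0 0 0 0 1" --pt "0 0 0 0 0 0 1" --pt "0 0 0.4 0 0 0 1" --pt "0 0 0.8 0 0 0 1" --pt "0 0 1 0 0 0 1" --pt "0 0 0.9 0 0 0 1" --pt "0 0 0 0 0 0 1" --pt "0 0 0 0 0 0 1"

```text
t: 21.3
tcp_pos: [0.4231, 0.2223, 0.2979]
tool_rot: [3.141, 0.002, -2.86]
ft_force: [0.9, 0.0, -0.3]
grip_width: 0.0855
grasp_force: 0.0
```

```bash
python3 -W ignore -c "
from h import *
look('fan',.055,'w10',zmin=.047)
look('heat_sink',.04,zmin=.035)
look('drive',.021,zmin=.012)
"
```

```text
21.3 [0.4231 0.2223 0.2979] yaw -163.89 closing line 106.10856657554405
fan 0.61 [257. 200.] onplane [array([421.9, 221.4]), array([54.1, 52.1]), np.float64(16.1)] mean [0.4211 0.2209 0.055 ]
  cloud top [array([423.4, 221.8]), array([50.3, 50.9]), np.float64(16.3)] [0.4226 0.2212 0.0534] 0.0547
21.4 [0.4227 0.2222 0.2965] yaw -163.89 closing line 106.10578846165237
heat_sink 0.91 [263. 157.] onplane [array([421.8, 221.9]), array([84.8, 56.7]), np.float64(16.5)] mean [0.4091 0.2198 0.04  ]
  cloud top [array([423.4, 222.5]), array([81.8, 56.1]), np.float64(16.0)] [0.416  0.2223 0.044 ] 0.0412
heat_sink 0.58 [261. 134.] onplane [array([416.7, 220.7]), array([91.9, 64.3]), np.float64(15.8)] mean [0.3966 0.2153 0.04  ]
  cloud top [array([0., 0.]), array([0., 0.]), np.float64(0.0)] [nan nan nan] nan
21.5 [0.4227 0.2221 0.2962] yaw -163.89 closing line 106.10762325183416
drive 0.81 [262. 135.] onplane [array([422.5, 222.5]), array([98.6, 69.8]), np.float64(16.0)] mean [0.4024 0.2182 0.021 ]
  cloud top [array([423. , 222.6]), array([98.8, 70.4]), np.float64(16.0)] [0.402  0.218  0.0215] 0.0216
```

>>> drive_tool --pt "0.8 0.87 0 0 0 0.06 1" --pt "0.8 0.87 0 0 0 0.06 1" --pt "0.8 0.87 0 0 0 0.06 1" --pt "0.8 0.87 0 0 0 0.06 1" --pt "0.8 0.87 0 0 0 0.06 1" --pt "0.8 0.87 0 0 0 0.06 1" --pt "0.8 0.87 0 0 0 0.06 1" --pt "0.8 0.87 0 0 0 0.06 1" --pt "0 0 0 0 0 0 1" --pt "0 0 0 0 0 0 1"

```text
t: 22.43
tcp_pos: [0.5833, 0.397, 0.2957]
tool_rot: [3.141, -0.001, -2.38]
ft_force: [-1.1, 0.4, 0.5]
grip_width: 0.0852
grasp_force: 0.0
```

```bash
python3 -W ignore -c "
from h import *
look('adapter',.016,'w11',zmin=.012)
"
```

```text
22.43 [0.5833 0.397  0.2957] yaw -136.36 closing line 133.63838565062613
adapter 0.68 [250. 189.] onplane [array([586.8, 395.4]), array([74.9, 41.9]), np.float64(44.0)] mean [0.5859 0.3947 0.016 ]
  cloud top [array([587.7, 396. ]), array([73.6, 41.6]), np.float64(44.8)] [0.5863 0.395  0.0164] 0.0167
```

View pics/w11.png

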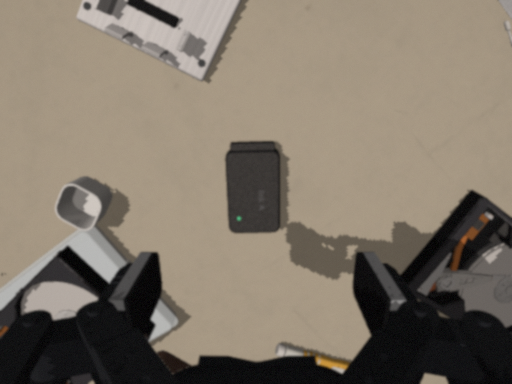

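The stack sits well: fan centre (0.4234, 0.2218), top 55 mm. The adapter is at (252,187) in the wrist view, with its plug at the top of the picture (toward the robot) and its lamp at the other end. I'm grasping it.

>>> drive_tool --pt "0.12 0.01 -0.6 0 0 0.015 1" --pt "0.11 0.01 -0.8 0 0 0 1" --pt "0 0 -0.9 0 0 0 1" --pt "0 0 -0.9 0 0 0 1" --pt "0 0 -0.7 0 0 0 1" --pt "0 0 -0.5 0 0 0 1" --pt "0 0 -0.3 0 0 0 1" --pt "0 0 -0.08 0 0 0 1" --pt "0 0 0 0 0 0 1" --pt "0 0 0 0 0 0 1"

```text
t: 23.37
tcp_pos: [0.589, 0.3968, 0.1785]
tool_rot: [-3.141, 0.001, -2.365]
ft_force: [-0.2, 0.0, 0.8]
grip_width: 0.0853
grasp_force: 0.0
```

>>> drive_tool --pt "0 0 0 0 0 0 0.4" --pt "0 0 0 0 0 0 0.3" --pt "0 0 0 0 0 0 0.2" --pt "0 0 0 0 0 0 0.2" --pt "0 0 0 0 0 0 0.2" --pt "0 0 0 0 0 0 0.2" --pt "0 0 0 0 0 0 0.2" --pt "0 0 0 0 0 0 0.2"

```text
t: 24.03
tcp_pos: [0.5888, 0.3968, 0.1784]
tool_rot: [-3.141, 0.001, -2.365]
ft_force: [-0.7, -1.1, 8.3]
grip_width: 0.0402
grasp_force: 61.3
```

>>> drive_tool --pt "0 0 0.86 0 0 0 0.2" --pt "0 0 1 0 0 0 0.2" --pt "0 0 1 0 0 0 0.2" --pt "-0.389 -0.836 0 0 0 -0.0708 0.2" --pt "-0.389 -0.836 0 0 0 -0.0708 0.2" --pt "-0.389 -0.836 0 0 0 -0.0708 0.2" --pt "-0.389 -0.836 0 0 0 -0.0708 0.2" --pt "-0.389 -0.836 0 0 0 -0.0708 0.2" --pt "-0.389 -0.836 0 0 0 -0.0708 0.2" --pt "-0.389 -0.836 0 0 0 -0.0708 0.2" --pt "0 0 0 0 0 0 0.2" --pt "0 0 0 0 0 0 0.2"

```text
t: 25.03
tcp_pos: [0.5205, 0.2497, 0.2494]
tool_rot: [3.142, -0.0, -2.862]
ft_force: [0.6, 0.2, -0.5]
grip_width: 0.0405
grasp_force: 60.7
```

```bash
python3 -W ignore -c "
from h import *
look('adapter',.088,'w12',zmin=.07)
p,d=cap('side'); cv2.imwrite('pics/s12.png',cv2.resize(p[180:320,200:380,::-1],(720,560),interpolation=2))
"
```

```text
25.03 [0.5205 0.2497 0.2494] yaw -163.97 closing line 106.0277337784691
adapter 0.92 [256. 252.] onplane [array([516.6, 248.3]), array([75.2, 41.1]), np.float64(15.5)] mean [0.5141 0.2475 0.088 ]
  cloud top [array([518.6, 248.8]), array([72.9, 42.2]), np.float64(15.9)] [0.5145 0.2476 0.087 ] 0.0875
adapter 0.73 [258.  42.] onplane [array([432.1, 224.3]), array([31. , 40.8]), np.float64(16.1)] mean [0.4315 0.2241 0.088 ]
  cloud top [array([0., 0.]), array([0., 0.]), np.float64(0.0)] [nan nan nan] nan
adapter 0.53 [258. 118.] onplane [array([439.8, 226.8]), array([47.2, 46.4]), np.float64(16.1)] mean [0.4493 0.2298 0.088 ]
  cloud top [array([0., 0.]), array([0., 0.]), np.float64(0.0)] [nan nan nan] nan
```

View pics/w12.png

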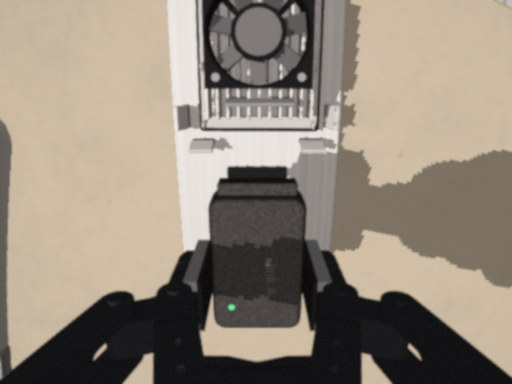

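The adapter is level over the small seat, plug toward the drive, offset about 1 mm. I'm lowering it.

>>> drive_tool --pt "0.02 0.04 -0.5 0 0 0 0.2" --pt "0 0 -0.6 0 0 0 0.2" --pt "0 0 -0.5 0 0 0 0.2" --pt "0 0 -0.3 0 0 0 0.2" --pt "0 0 -0.2 0 0 0 0.2" --pt "0 0 -0.1 0 0 0 0.2" --pt "0 0 -0.04 0 0 0 0.2" --pt "0 0 0 0 0 0 0.2"

```text
t: 25.85
tcp_pos: [0.5213, 0.2516, 0.1933]
tool_rot: [3.142, 0.0, -2.861]
ft_force: [-0.7, -0.0, -1.4]
grip_width: 0.0402
grasp_force: 60.7
```

>>> drive_tool --pt "0 0 -0.03 0 0 0 0.2" --pt "0 0 -0.03 0 0 0 0.2" --pt "0 0 0 0 0 0 0.2"

```text
t: 26.1
tcp_pos: [0.5212, 0.2515, 0.1918]
tool_rot: [3.142, 0.0, -2.861]
ft_force: [-0.7, -0.6, -0.2]
grip_width: 0.0404
grasp_force: 60.7
```

>>> drive_tool --pt "0 -0.02 -0.03 0 0 0 0.2" --pt "0 0 -0.02 0 0 0 0.2" --pt "0 0 0 0 0 0 0.2"

```text
t: 26.35
tcp_pos: [0.5211, 0.2509, 0.1904]
tool_rot: [-3.142, 0.0, -2.861]
ft_force: [-0.2, -0.9, 0.8]
grip_width: 0.0407
grasp_force: 60.9
```

>>> drive_tool --pt "0 0 -0.02 0 0 0 0.2" --pt "0 0 -0.01 0 0 0 0.2" --pt "0 0 0 0 0 0 0.2"

```text
t: 26.6
tcp_pos: [0.5211, 0.2509, 0.1903]
tool_rot: [-3.142, 0.0, -2.861]
ft_force: [-3.0, -3.2, 16.8]
grip_width: 0.0406
grasp_force: 62.6
```

>>> drive_tool --pt "0 0 0.015 0 0 0 0.2" --pt "0 0 0 0 0 0 0.6" --pt "0 0 0 0 0 0 0.8" --pt "0 0 0 0 0 0 0.8" --pt "0 0 0 0 0 0 0.8" --pt "0 0 0.4 0 0 0 0.8" --pt "0 0 0.8 0 0 0 0.8" --pt "0 0 1 0 0 0 0.8" --pt "0 0 1 0 0 0 0.8" --pt "0 0 1 0 0 0 0.8" --pt "0 0 0 0 0 0 0.8" --pt "0 0 0 0 0 0 0.8"

```text
t: 27.6
tcp_pos: [0.5214, 0.2511, 0.2968]
tool_rot: [3.141, 0.003, -2.861]
ft_force: [0.3, -0.0, -1.2]
grip_width: 0.0683
grasp_force: 0.0
```

```bash
python3 -W ignore -c "
from h import *
look('adapter',.028,'w13',zmin=.022)
look('fan',.055,zmin=.045)
look('heat_sink',.04,zmin=.035)
look('drive',.021,zmin=.012)
p,d=cap('side'); a=cv2.resize(p[190:290,210:340,::-1],(780,600),interpolation=2); cv2.imwrite('pics/s13.png',a)
"
```

```text
27.6 [0.5214 0.2511 0.2968] yaw -163.92 closing line 106.07567063576928
adapter 0.93 [258. 186.] onplane [array([519. , 249.6]), array([73.8, 41.6]), np.float64(16.0)] mean [0.518  0.2494 0.028 ]
  cloud top [array([519.7, 249.8]), array([73., 42.]), np.float64(15.8)] [0.5182 0.2494 0.0284] 0.0286
27.7 [0.5208 0.2508 0.2948] yaw -163.93 closing line 106.07096176992275
fan 0.71 [257.  41.] onplane [array([424.9, 222.4]), array([48.3, 51.3]), np.float64(16.1)] mean [0.4235 0.2221 0.055 ]
  cloud top [array([423.9, 222.3]), array([49., 51.]), np.float64(15.9)] [0.4237 0.2221 0.0533] 0.0546
27.8 [0.5208 0.2508 0.2941] yaw -163.93 closing line 106.07181588402042
heat_sink 0.7 [259.  87.] onplane [array([430.2, 224.8]), array([66.7, 56.1]), np.float64(16.1)] mean [0.4421 0.2288 0.04  ]
  cloud top [array([430.3, 224.8]), array([66.9, 56.1]), np.float64(16.1)] [0.4425 0.2307 0.0428] 0.0408
heat_sink 0.7 [115. 374.] onplane [array([717.7, 172.2]), array([27. , 19.5]), np.float64(17.2)] mean [0.7187 0.1744 0.04  ]
  cloud top [array([0., 0.]), array([0., 0.]), np.float64(0.0)] [nan nan nan] nan
27.9 [0.5209 0.2509 0.2941] yaw -163.93 closing line 106.0726532599418
drive 0.83 [261. 108.] onplane [array([433. , 225.6]), array([81.2, 70. ]), np.float64(15.7)] mean [0.4456 0.2301 0.021 ]
  cloud top [array([432.7, 225.6]), array([80.9, 70.6]), np.float64(16.1)] [0.4457 0.23   0.0214] 0.0215
```

View pics/w13.png

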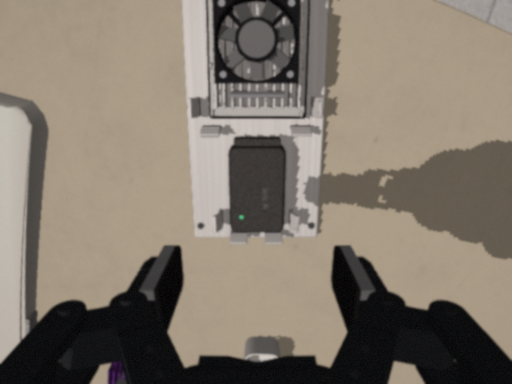

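View pics/s13.png

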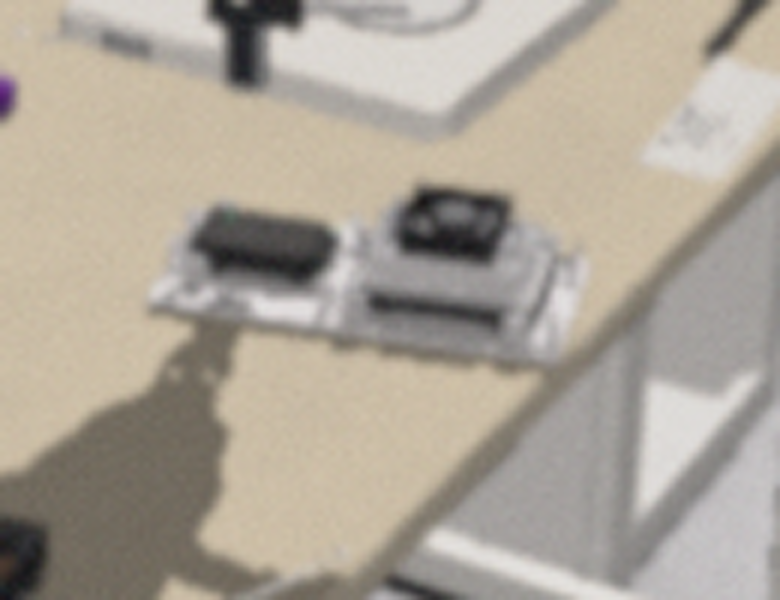

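The adapter lies flat in the small seat (wrist view (258,186), top at 28 mm) with its plug toward the drive. The drive, heat sink and fan are stacked level, and the gripper is clear. Handing in.

```bash
python3 -c "
from h import *
print(env.sign_off())"
```

```text
the job is handed in; nothing more can be done
None
```

I handed the job in at about 28 s: the drive is in the large seat with the heat sink and fan stacked on top, and the adapter lies flat in the small seat with its plug toward the drive; I left the brush, dish and cup alone, and sign-off gave no verdict.

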